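Third hand: hold the filter module on its seal

TASK

Pick up the filter module with the square flange and hold it, level and clear of the table, with its flange squarely on the sprung square seal of the clean-air unit, edges matching, so that a colleague can put in the screws. Push it gently and steadily with about 12 N, which takes the seal half-way in, never to its end, and finish while still holding it like that: do not let go. Leave the other things on the bench where they are.

Things in the scene. Friction and masses are not known exactly. Their poses are not given: they have to be found in the camera images.
- module_grip (a point): Centre of the white filter module with the SQUARE flange, 30 mm above its underside. Stands on the table. Body 100 mm long (x from -55 to +45 mm), 50 mm wide along y, 60 mm tall: grip it across the 50 mm from above. At its +x end a flange 10 mm thick, 76 mm wide along y, 70 mm tall, flush with the underside. z up. 0.2 to 0.45 kg.
- module_face (a point): Centre of the outer face of the module's flange: 55 mm along +x and 5 mm above module_grip; same axes, x points out of the flange.
- seal_face (a point): Centre of the front face of the black rubber seal on the clean-air unit: an upright square frame 76 mm wide along y, 70 mm tall, its centre 85 mm above the table. Its x axis is level and points into the unit, the direction to push; z up. It moves in with the seal. Nothing below it carries the module, which has to be held up.
- unit: Fixed white clean-air unit, 240 mm wide (y), 150 mm tall. Origin on the table below the seal's resting front face; x points into the unit. Its front wall is at x = 30 mm, its back at 210 mm; a grey collar round the seal (100 mm wide, 98 mm tall) begins at x = 18 mm.
- seal (a joint): Travel of the spring-loaded seal into the unit, m: 0 at rest, 0.016 fully in against its end. 1.5 N per mm, so 0.008 (half-way) is 12 N. It springs back when released.
- round_module_grip (a point): Centre, 30 mm above its underside, of the OTHER white filter module, of the same body but with a ROUND flange 74 mm across: does not fit, leave it alone. It stands beside the square-flanged one, which of the two is nearer to the robot varies.
- dish_center (a point): Centre of a clear closed culture dish, 60 mm across, 14 mm tall, lying on the table, often near or below the place where the module is to be held. Leave alone.
- bottle_mid (a point): Middle of an upright amber bottle, 66 mm across, 160 mm tall (80 mm above its underside). Leave alone.
- flask_mid (a point): Middle of a clear flat flask lying on the table, 85 x 75 x 32 mm with a white cap on its +y side. Leave alone.
- screwdriver_grip (a point): Handle of a screwdriver lying on the table. Leave alone.
Not all that is in view belongs to the job. What is shaped like the part that bears module_grip but purple is not meant.

How it is judged:
On the way, in this order (a step that is already met when the one before it is completed fails the run):
1. the square-flanged module is lifted clear of the table in the gripper (height (world z) of module_grip above 0.055 m and contact force between module and the fingers above 2 N), for 0.2 s.
2. its flange lies squarely on the seal and pushes it with 8 to 16 N (contact force between module and seal between 8 and 16 N and y of module_face in the frame of seal_face between -0.006 and 0.006 m and z of module_face in the frame of seal_face between -0.006 and 0.006 m and x of module_face in the frame of seal_face above -0.008 m and angle between the x axis of module_face and the x axis of seal_face, either way round below 0.1 rad and angle between the z axis of module_face and the z axis of seal_face, either way round below 0.1 rad), for 0.5 s.
At the end, for the whole second after the job is handed in: The gripper still holds the module off the table, at rest, its flange face on the seal's: centres within 6 mm sideways and in height, square and level within 0.1 rad, pushing on the seal with 8 to 16 N (seal 4.5 to 11.5 mm in) all through the last second (all of step 2 and value of joint seal between 0.0045 and 0.0115 m and height (world z) of module_grip above 0.065 m and contact force between module and the fingers above 2 N and linear speed of module below 0.01 m/s and angular speed of module below 0.1 rad/s); the arm keeps its last pose, push and grip.
It fails at once if the seal is pushed to its end (more than 23 N, or 15.5 mm) (contact force between module and seal above 23 N or value of joint seal above 0.0155 m).
It fails at once if another thing on the bench is moved by more than 25 mm (distance of any of round_module_grip, dish_center, bottle_mid, flask_mid, screwdriver_grip from where it was at the start of the episode above 0.025 m).
It also fails if it takes over 54 s, if anything falls off the work surface, if the arm or the gripper's body presses on something with over 40 N, if the wrist force passes 120 N, or if a joint passes its speed limit or range.

ROBOT

A 6-joint arm with a two-finger parallel gripper is mounted at the origin on the work surface. World frame = base frame: x ahead of the robot, y to its left, z up, the work surface at z = 0. Lengths are in m, angles in rad, forces in N, time in s.
With the tool pointing down it reaches from about 0.225 to 0.875 m from the base axis. Payload 3.4 kg.
Tool frame: the origin (TCP) lies between the finger pads; the fingertips stand 8 mm ahead of it and the grasp point (between the pads) lies 11 mm behind it; z points along the fingers, y is the line along which they close (so a half turn about z gives the same grasp; the last joint's range is limited). The gripper opens to 85 mm and grips with 20 to 120 N. Pads are 22 mm wide; open, the fingers measure 114 mm over their backs; the gripper's body (76 mm by 85 mm) begins 54 mm behind the grasp point. The pads swing forward as they close: fully open they stand 13 mm farther back than shut.
Start: joints at [-1.421, 0.276, 1.505, -0, 1.361, -0.121], TCP at [0.154, -0.554, 0.239] pointing down, gripper open.
Joint ranges: [-2.89, 2.89], [-0.75, 2.08], [0.22, 2.7], [-1.18, 4.32], [0.11, 2.71], [-2.7, 2.7]. Speed limits (rad/s): [2.57, 2.57, 3.14, 3.14, 3.14, 3.14].

INTERFACE

Orientations are given as a unit quaternion [w, x, y, z].
In Python, from rig import manip gives the robot as it stands.
- The arm moves only by the tool move_arm, never from a script. Its argument "deltas" is a list that holds one entry, the list of rows, each a list of 5 numbers: the shift along the tool's x, y, z normalised to -1 to 1, where 1 is 80 cm, then the turn about the tool's z normalised to -1 to 1, where 1 is 120 degrees, then the closure, from -1 (fully open) to 1 (shut). In form: [[[tx, ty, tz, twist, grip], ...]]. A call has 1 to 12 rows; each row is the pose to reach, as a shift and turn from the pose commanded when the call began, along the tool's axes at that moment; what a row does not reach only later rows make up. A row lasts 1/10 s, in which the tool goes at most 50 mm and 8.59 degrees, less where a joint would pass 70% of its speed; a pose out of reach is approached as far as the arm can. A call with a number of a shift or a turn outside -1 to 1 is refused whole. A call with a gripper value outside its range is refused whole. The fingers move at their own pace and stop on an object; "squeeze" is the grip in N (left out, the last holds). Time passes only in rows, so rows that repeat a pose let the fingers close. It gives the time, the measured TCP pose, the force, the opening and the grip force at its end, in the units of the state.
- manip.get_state(): the state, without advancing time (a new reading comes with each control period).
- manip.get_image(name): name is "scene" or "side" or "wrist"; returns the picture (420x560x3 uint8, red, green, blue); there is no depth.
- manip.camera_params(name): a dict with "fx", "fy", "cx", "cy" (pixels), "R" (3x3) and "t" (3): a world point X has camera coordinates R X + t; the wrist camera has in their place "tool_from_camera" (4x4, takes a point from camera to tool coordinates, whose origin is the TCP and whose axes are the flange's). Camera axes: x right, y down, z forward; pixel columns grow to the right and rows downward; lengths in m; the calibration is good to about 2 mm. A picture is of the moment at which its call begins: read the wrist's pose just before it. camera_params takes no time and is no camera call.
- manip.sign_off(): hands the job in; it is judged then, once.
The state is a dict: "clock": time; "qpos": joint angles; "qd": joint speeds; "effort": joint torques, N m; "position": TCP position; "ee_rot": TCP orientation; "contact_force": force on the tool from outside, world axes, zero at the start; "moment": the same for the moment, N m; "width": finger opening in m; "gripper_force": force on a finger pad.
Only numpy, scipy, OpenCV 4.12 (cv2) and the standard library are available. Lean on these libraries where they do the work, as an engineer would, in place of code of your own. Each camera call takes 0.05 s, during which the arm holds its last target. There are 200 camera calls.

## Working session

There is one attempt and no reset: what is moved stays moved. The work goes in short steps, Python scripts to look and compute and a tool call to move; the robot and the scene stay as the last step left them, time stands still between calls to the robot, and variables do not carry over. Pictures are saved under pics/ and viewed, at most 10 in all, crops included, and the job is handed in when it is done.

Besides the shell and the picture viewer there is one more tool, called after "Emit:" in YAML: its name, and indented under it one key for each argument. move_arm: Moves the arm, as the interface text tells. Scaled input: -1 to 1 covers 80 cm each way for a shift and 120 degrees each way for a turn. Its arguments: {"type":"object","properties":{"deltas":{"type":"array","items":{"type":"array","items":{"type":"array","items":{"type":"number","minimum":-1,"maximum":1}}}},"squeeze":{"type":"number"}},"required":["deltas"]}

```bash
mkdir -p pics && cat > h.py <<'E'
import numpy as np, cv2, json
from rig import manip
def save(n,f):
    im=manip.get_image(n); cv2.imwrite('pics/'+f,im[:,:,::-1]); return im
def ray(n,u,v):
    p=manip.camera_params(n); R=np.array(p['R']);t=np.array(p['t'])
    d=R.T@np.array([(u-p['cx'])/p['fx'],(v-p['cy'])/p['fy'],1]); return -R.T@t,d
def onz(n,u,v,z):
    c,d=ray(n,u,v); return c+d*(z-c[2])/d[2]
def proj(n,X):
    p=manip.camera_params(n); c=np.array(p['R'])@np.array(X)+np.array(p['t'])
    return c[0]/c[2]*p['fx']+p['cx'],c[1]/c[2]*p['fy']+p['cy']
def tri(a,b):
    (c1,d1),(c2,d2)=ray(*a),ray(*b)
    s=np.linalg.lstsq(np.stack([d1,-d2],1),c2-c1,rcond=None)[0]
    p,q=c1+s[0]*d1,c2+s[1]*d2; return (p+q)/2,np.linalg.norm(p-q)
E
python3 - <<'E'
from h import *
a=save('scene','s1.png'); b=save('side','d1.png')
for n in('scene','side'):
    p=manip.camera_params(n); print(n,p['fx'],-np.array(p['R']).T@np.array(p['t']),np.array(p['R'])[2])
s=manip.get_state(); print(s['position'],s['ee_rot'],s['clock'],s['contact_force'])
print(manip.camera_params('wrist'))
E
```

```text
scene 488.7359995449184 [ 1.14333112 -0.07212912  0.99073857] [-0.57176403 -0.03277711 -0.81976311]
side 481.60140151478544 [-0.0701677   0.52882898  0.70195598] [ 0.54244854 -0.59275886 -0.59530371]
[ 0.15374317 -0.55358158  0.23850895] [-8.48906345e-04  9.90847547e-01  1.34983030e-01 -2.24793451e-06] 0.1 [0.53430886 0.32884429 0.70608681]
{'fx': 301.4685274521489, 'fy': 301.4685274521489, 'cx': 279.04570966112357, 'cy': 206.39636713805876, 'tool_from_camera': array([[-6.84327047e-04, -9.44246766e-01, -3.29237873e-01,
         8.55601930e-02],
       [ 9.99999611e-01, -8.29119932e-04,  2.99379390e-04,
         5.48326147e-04],
       [-5.55665703e-04, -3.29237540e-01,  9.44246966e-01,
        -1.35549948e-01],
       [ 0.00000000e+00,  0.00000000e+00,  0.00000000e+00,
         1.00000000e+00]])}
```

View pics/s1.png

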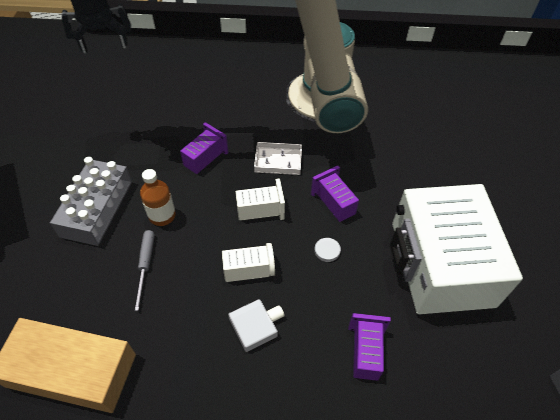

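View pics/d1.png

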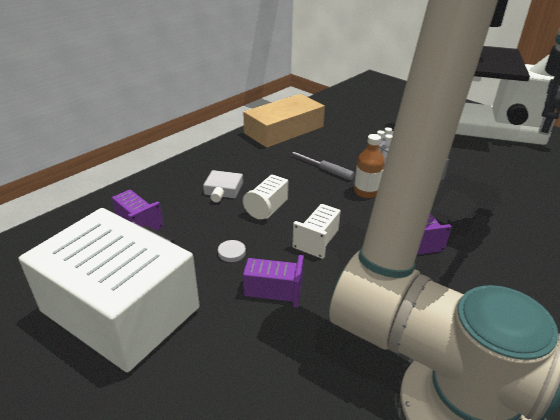

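The scene view is taken from the +x side, so image right is +y. It shows the unit on the right with its seal at about (405,245).

White candidates:
- Scene (260,203), side (317,228): square plate with corner holes.
- Scene (248,263), side (266,197): round disc.

The purple ones are not meant. The first fits the description, and I'll confirm it in a crop.

```bash
python3 - <<'E'
from h import *
s=cv2.imread('pics/s1.png'); d=cv2.imread('pics/d1.png')
r=lambda im,x,y,w,h:cv2.resize(im[y:y+h,x:x+w],(400,300),interpolation=cv2.INTER_CUBIC)
top=np.hstack([r(d,230,165,120,90),r(s,210,175,100,75)])
bot=np.hstack([r(s,380,175,140,105),r(s,385,195,60,90)[:, :400]])
cv2.imwrite('pics/c1.png',np.vstack([top,bot]))
E
```

```text
(no output)
```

View pics/c1.png

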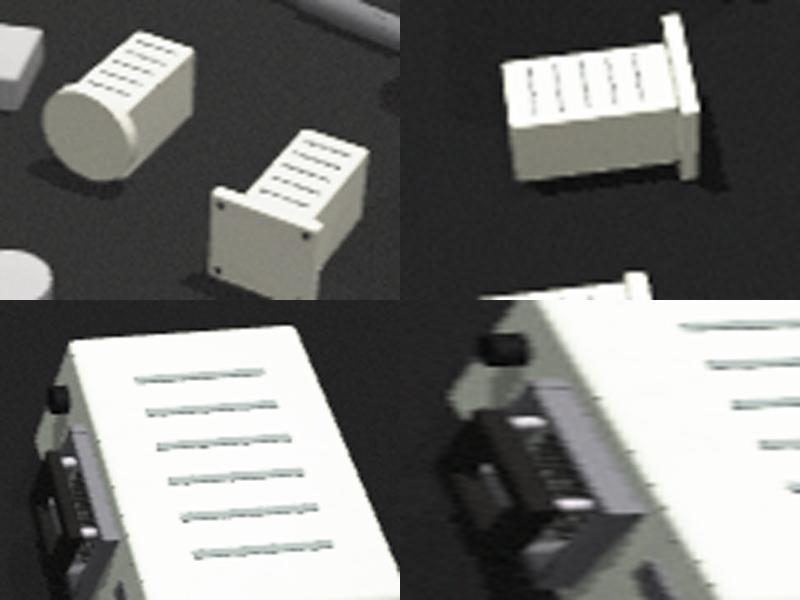

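Confirmed: the upper-row crop shows the square plate with corner holes at side (317,228) / scene (260,203). Next I'll measure the module's top face (z = 60 mm) and the unit's top face (z = 150 mm) in both views.

```bash
cat > m.py <<'E'
from h import *
def top(n,f,seed,z,thr,k=0):
    im=cv2.cvtColor(cv2.imread('pics/'+f),cv2.COLOR_BGR2GRAY)
    im=cv2.resize(im,None,fx=4,fy=4,interpolation=cv2.INTER_CUBIC)
    m=(im>thr).astype(np.uint8); m=cv2.morphologyEx(m,cv2.MORPH_CLOSE,np.ones((13,13)))
    if k: m=cv2.morphologyEx(m,cv2.MORPH_OPEN,np.ones((k,k)))
    _,l=cv2.connectedComponents(m); m=(l==l[seed[1]*4,seed[0]*4]).astype(np.uint8)
    c=max(cv2.findContours(m,0,cv2.CHAIN_APPROX_NONE)[0],key=cv2.contourArea)[:,0]
    P=np.array([onz(n,(u+.5)/4-.5,(v+.5)/4-.5,z)[:2] for u,v in c],np.float32)
    r=cv2.minAreaRect(P*1000); h=cv2.boxPoints(r)
    return r,h,m,c
if __name__=='__main__':
    for a in[('scene','s1.png',(440,235),.15,215),('side','d1.png',(110,225),.15,200),('scene','s1.png',(246,196),.06,215,31),('side','d1.png',(325,215),.06,200,31),('scene','s1.png',(240,270-12),.06,215,31)]:
        r,h,m,c=top(*a); print(a[0],a[3],np.round(r[0],1),np.round(r[1],1),round(r[2],2),np.round(h).tolist())
    g=lambda f,u,v:cv2.cvtColor(cv2.imread('pics/'+f),cv2.COLOR_BGR2GRAY)[v,u]
    print([int(g('s1.png',*p)) for p in[(246,196),(258,211),(440,235)]],[int(g('d1.png',*p)) for p in[(325,215),(311,235),(110,225),(70,300),(140,310)]])
E
python3 m.py
```

```text
scene 0.15 [569.5 271.6] [236.2 177.4] 9.04 [[439.0, 341.0], [467.0, 165.0], [700.0, 203.0], [672.0, 378.0]]
side 0.15 [559.3 275.6] [238.2 177.1] 9.12 [[428.0, 344.0], [456.0, 169.0], [691.0, 207.0], [663.0, 382.0]]Traceback (most recent call last):
  File "m.py", line 14, in <module>
    r,h,m,c=top(*a); print(a[0],a[3],np.round(r[0],1),np.round(r[1],1),round(r[2],2),np.round(h).tolist())
            ~~~^^^^
  File "m.py", line 9, in top
    P=np.array([onz(n,(u+.5)/4-.5,(v+.5)/4-.5,z)[:2] for u,v in c],np.float32)
                ~~~^^^^^^^^^^^^^^^^^^^^^^^^^^^^^
  File "h.py", line 9, in onz
    c,d=ray(n,u,v); return c+d*(z-c[2])/d[2]
        ~~~^^^^^^^
  File "h.py", line 6, in ray
    p=manip.camera_params(n); R=np.array(p['R']);t=np.array(p['t'])
ValueError: time passes only in moves, steps and waits
```

```bash
python3 - <<'E'
s=open('h.py').read()
s=s.replace("def save","_P={}\ndef cam(n):\n    if n not in _P: _P[n]=manip.camera_params(n)\n    return _P[n]\ndef save",1).replace("p=manip.camera_params(n)","p=cam(n)")
open('h.py','w').write(s)
E
grep -n camera_params h.py; python3 m.py; python3 - <<'E'
from m import *
# corners of unit top, px
def quad(n,f,seed,thr,k=0):
    r,h,m,c=top(n,f,seed,.15,thr,k)
    e=cv2.approxPolyDP(cv2.convexHull(c),25,True)[:,0]; return (e+.5)/4-.5
a=quad('scene','s1.png',(440,235),215); b=quad('side','d1.png',(110,225),200)
print(a.tolist(),b.tolist())
for p in a:
    w=onz('scene',*p,.15)
    q=min(b,key=lambda q:np.linalg.norm(onz('side',*q,.15)-w)); print(p,q,tri(('scene',*p),('side',*q)))
E
```

```text
5:    if n not in _P: _P[n]=manip.camera_params(n)
scene 0.15 [569.5 271.6] [236.2 177.4] 9.04 [[439.0, 341.0], [467.0, 165.0], [700.0, 203.0], [672.0, 378.0]]
side 0.15 [559.3 275.6] [238.2 177.1] 9.12 [[428.0, 344.0], [456.0, 169.0], [691.0, 207.0], [663.0, 382.0]]
scene 0.06 [ 439.  -155.3] [ 49.4 110.7] 12.03 [[403.0, -106.0], [426.0, -215.0], [475.0, -204.0], [452.0, -96.0]]
side 0.06 [ 432.9 -158.7] [52.  98.2] 16.93 [[394.0, -119.0], [422.0, -213.0], [472.0, -198.0], [444.0, -104.0]]
scene 0.06 [ 609.  -166.2] [ 49.5 110.6] 10.92 [[574.0, -117.0], [595.0, -225.0], [644.0, -216.0], [623.0, -107.0]]
[253, 126, 253] [246, 133, 245, 128, 137]
[[481.625, 184.125], [521.625, 277.625], [434.375, 285.625], [404.125, 190.375]] [[19.125, 256.625], [100.125, 207.875], [191.625, 254.125], [112.125, 318.125]]
[481.625 184.125] [112.125 318.125] (array([0.43557646, 0.34132212, 0.14372672]), np.float64(0.0008289889217745192))
[521.625 277.625] [ 19.125 256.625] (array([0.66740558, 0.37765585, 0.14584843]), np.float64(0.0008993238095001767))
[434.375 285.625] [100.125 207.875] (array([0.69621619, 0.20713279, 0.14475919]), np.float64(0.0005350572356854459))
[404.125 190.375] [191.625 254.125] (array([0.46433758, 0.16830789, 0.14234174]), np.float64(0.0007373151343722352))
```

Emit:
move_arm:
  deltas:
    - [[0.472,-0.384,0,-0.72,-1],[0.472,-0.384,0,-0.72,-1],[0.472,-0.384,0,-0.72,-1],[0.472,-0.384,0,-0.72,-1],[0.472,-0.384,0,-0.72,-1],[0.472,-0.384,0,-0.72,-1],[0.472,-0.384,0,-0.72,-1],[0.472,-0.384,0,-0.72,-1],[0.472,-0.384,0,-0.72,-1],[0.472,-0.384,0,-0.72,-1],[0.472,-0.384,0,-0.72,-1],[0.472,-0.384,0,-0.72,-1]]

```text
clock: 1.3
position: [0.4354, -0.1564, 0.2389]
ee_rot: [-0.0, 0.629, 0.777, -0.0]
contact_force: [0.1, -0.0, 0.5]
width: 0.0855
gripper_force: 0.0
```

```bash
cat >> h.py <<'E'
from scipy.spatial.transform import Rotation as Ro
def wpose():
    s=manip.get_state(); q=s['ee_rot']; T=np.eye(4); T[:3,:3]=Ro.from_quat([q[1],q[2],q[3],q[0]]).as_matrix(); T[:3,3]=s['position']; return T
def wonz(T,u,v,z):
    p=cam('wrist'); M=T@np.array(p['tool_from_camera']); d=M[:3,:3]@[(u-p['cx'])/p['fx'],(v-p['cy'])/p['fy'],1]; c=M[:3,3]
    return c+d*(z-c[2])/d[2]
E
python3 - <<'E'
from h import *
T=wpose(); print(np.round(T,4)); np.save('T1.npy',T); save('wrist','w1.png')
E
```

```text
[[-2.079e-01  9.782e-01 -1.200e-03  4.354e-01]
 [ 9.782e-01  2.079e-01 -3.000e-04 -1.564e-01]
 [-0.000e+00 -1.200e-03 -1.000e+00  2.389e-01]
 [ 0.000e+00  0.000e+00  0.000e+00  1.000e+00]]
```

View pics/w1.png

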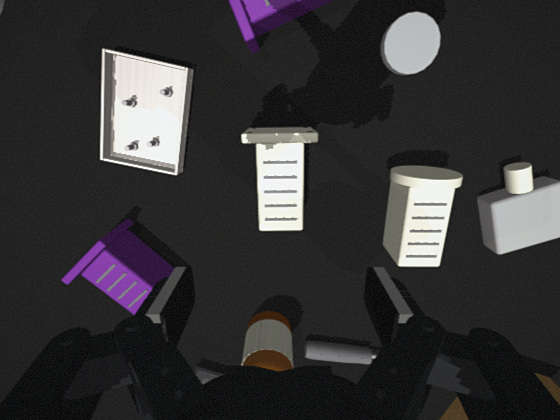

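The square module is in the wrist view at about (280,185), flange at rows 128–143 and body rear corners near (260,230) and (303,229). It sits between the open fingers' lines, already nearly aligned. The white box at (147,110) is clear of the fingers.

```bash
python3 - <<'E'
from h import *
T=np.load('T1.npy')
im=cv2.cvtColor(cv2.imread('pics/w1.png'),cv2.COLOR_BGR2GRAY)
print(im[120:150:2,250],im[120:150:2,312], im[224:236,280], im[200,252:312:3])
def edge(vals,thr=150):
    i=np.where(np.diff((vals>thr).astype(int))!=0)[0]; v=vals.astype(float)
    return [k+(thr-v[k])/(v[k+1]-v[k]) for k in i]
L=[];R=[]
for r in range(160,226,4):
    e=[240+x for x in edge(im[r,240:320])]; L.append((e[0],r));R.append((e[-1],r))
Li=np.linalg.inv(T)
loc=lambda u,v,z:(Li@np.append(wonz(T,u,v,z),1))[:3]
for S in(L,R):
    P=np.array([loc(u,v,.06)[:2] for u,v in S])*1000; k=np.polyfit(P[:,0],P[:,1],1); print('edge tool y at x=0',k[1],'slope deg',np.degrees(np.arctan(k[0])))
for c in(270,280,290): 
    e=edge(im[205:245,c]); print('rear tool x',loc(c,205+e[-1],.06)[:2]*1000)
for c in(246,252,308,314):
    e=edge(im[115:155,c],120); print(c,[115+x for x in e],[np.round(loc(c,115+x,.07)[:2]*1000,1).tolist() for x in e],[np.round(loc(c,115+x,.0)[:2]*1000,1).tolist() for x in e])
E
```

```text
[ 37  34  32  22 100 103  52 149 151 150 145 177  33  32  34] [ 17  23  21   9  61  95 101 158 155 154 149  91  35  38  40] [243 242 243 244 246 250 163  46  32  37  33  38] [ 38  38 178 243 242 243 243 243 242 244 243 244 242 243 242 242 244  95
  17  32]
edge tool y at x=0 -23.247143443161715 slope deg -0.7079998606795653
edge tool y at x=0 26.147781906455098 slope deg -0.41172836644325916
rear tool x [-54.13045903  -9.82674995]
rear tool x [-53.82934896   1.53713261]
rear tool x [-53.67966213  12.8948987 ]
246 [np.float64(132.95), np.float64(142.9736842105263)] [[54.9, -32.1], [45.2, -32.4]] [[48.1, -39.6], [36.1, -40.0]]
252 [np.float64(133.21621621621622), np.float64(142.25925925925927)] [[54.6, -26.1], [45.9, -26.4]] [[47.8, -32.3], [37.0, -32.6]]
308 [np.float64(132.5090909090909), np.float64(142.3684210526316)] [[55.3, 29.1], [45.7, 29.4]] [[48.6, 35.6], [36.8, 36.0]]
314 [np.float64(132.25), np.float64(141.33928571428572)] [[55.5, 35.0], [46.7, 35.3]] [[48.9, 42.9], [38.0, 43.3]]
```

Emit:
move_arm:
  deltas:
    - [[0.001,0.002,0.2,-0.005,-1],[0.001,0.002,0.2,-0.005,-1],[0.001,0.002,0.2,-0.005,-1],[0.001,0.002,0.2,-0.005,-1],[0.001,0.002,0.25,-0.005,-1],[0.001,0.002,0.271,-0.005,-1],[0.001,0.002,0.271,-0.005,-1],[0.001,0.002,0.271,-0.005,-1]]
  squeeze: 60

```text
clock: 2.15
position: [0.4378, -0.1573, 0.0237]
ee_rot: [0.001, 0.626, 0.779, 0.0]
contact_force: [-0.0, 0.0, -0.1]
width: 0.0852
gripper_force: 0.0
```

Emit:
move_arm:
  deltas:
    - [[0,0,0,0,1],[0,0,0,0,1],[0,0,0,0,1],[0,0,0,0,1],[0,0,0,0,1],[0,0,0,0,1],[0,0,0,0,1],[0,0,0,0,1],[0,0,0,0,1],[0,0,0,0,1]]
  squeeze: 60

```text
clock: 3.15
position: [0.4376, -0.1565, 0.0239]
ee_rot: [0.001, 0.626, 0.78, -0.0]
contact_force: [-0.8, -0.8, 5.2]
width: 0.0496
gripper_force: 62.9
```

Emit:
move_arm:
  deltas:
    - [[0,0,-0.03,0,1],[0,0,-0.07,0,1],[0,0,-0.11,0,1],[0,0,-0.1375,0,1],[0.02,0.025,-0.1375,0.004,1],[0.06,0.073,-0.1375,0.01,1],[0.1,0.122,-0.1375,0.016,1],[0.14,0.171,-0.1375,0.022,1],[0.18,0.22,-0.1375,0.0285,1],[0.2,0.246,-0.1375,0.0285,1],[0.208,0.256,-0.1375,0.0285,1],[0.208,0.256,-0.1375,0.0285,1]]

```text
clock: 4.35
position: [0.6008, 0.0519, 0.1321]
ee_rot: [-0.0, 0.648, 0.762, -0.0]
contact_force: [0.2, -0.3, -3.5]
width: 0.0494
gripper_force: 63.5
```

```bash
python3 - <<'E'
from h import *
T=wpose(); print(np.round(T,4)); np.save('T2.npy',T); w=save('wrist','w2.png'); save('scene','s2.png'); save('side','d2.png')
s=manip.get_state();print(s['width'],s['gripper_force'],s['contact_force'],s['clock'])
E
```

```text
[[-1.603e-01  9.871e-01 -8.000e-04  6.008e-01]
 [ 9.871e-01  1.603e-01 -3.000e-04  5.190e-02]
 [-2.000e-04 -8.000e-04 -1.000e+00  1.321e-01]
 [ 0.000e+00  0.000e+00  0.000e+00  1.000e+00]]
0.0494256884848323 63.4764289855957 [-0.66779695 -0.36011508 -3.10976901] 4.5
```

View pics/w2.png

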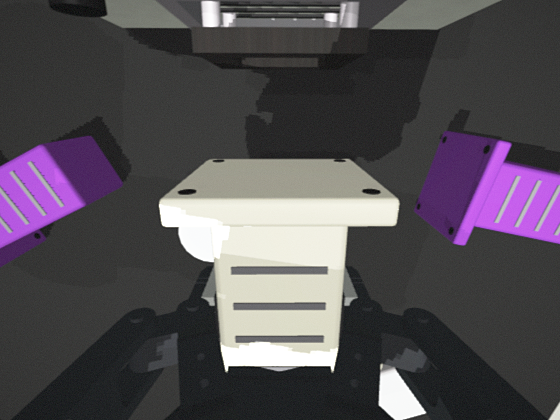

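The wrist view shows the flange held level (cols 160–398, rows 160–226). The seal's top is at cols 192–367, rows 28–52, its front edge at about row 52, with the dish partly hidden at (205,243). Next I'll compute the offsets.

```bash
python3 - <<'E'
from h import *
T=np.load('T2.npy'); Li=np.linalg.inv(T)
im=cv2.cvtColor(cv2.imread('pics/w2.png'),cv2.COLOR_BGR2GRAY)
loc=lambda u,v,z:np.round((Li@np.append(wonz(T,u,v,z),1))[:2]*1000,1).tolist()
for c in(200,215,235,280,325,345,360): print(c,im[20:74:2,c])
for r in(34,40,46,50): print(r,im[r,184:202],im[r,358:376])
for c in(200,350):print('unit edge?',c)
for u,v in[(192,52),(367,52),(192,34),(367,34)]: print('seal',u,v,loc(u,v,.12))
zt=.0737+.0+.07+ (T[2,3]-.0737)-.0237   # flange top height
zt=T[2,3]-.0237+.07
for r in(200,205,210,215): 
    b=np.where(im[r,140:420]>120)[0]; print('fl',r,140+b[0],140+b[-1],loc(140+b[0],r,zt),loc(140+b[-1],r,zt))
for c in(175,280,385): 
    b=im[180:232,c]; print(c,b[::3])
E
```

```text
200 [65 64 71 77 63 68 69 65 67 64 67 67 68 67 70 69 63 34 33 55 54 56 55 53
 55 50 59]
215 [233 235 238 209  59  68  64  64  66  64  67  67  66  68  66  68  54  31
  30  32  31  30  30  61  60  58  62]
235 [122 122 126 112  59  63  66  64  66  63  65  63  60  65  64  67  58  30
  26  31  32  29  34  29  35  61  61]
280 [118 117 117 113  64  65  67  66  65  70  62  65  66  68  65  64  65  29
  32  60  61  60  62  64  24  40  30]
325 [136 120 123 123  62  58  58  59  61  59  64  64  61  60  63  59  64  20
  33  23  22  28  24  25  25  32  35]
345 [159 162 165 164  46  44  41  48  45  45  47  40  42  44  41  39  45  29
  26  27  27  29  28  33  35  31  41]
360 [63 62 64 63 46 40 38 38 44 41 41 41 41 39 39 37 43 21 27 33 36 34 38 36
 38 36 36]
34 [34 36 31 28 32 34 32 47 63 67 65 64 62 63 68 59 65 68] [37 44 38 43 43 39 38 42 42 44 43 36 32 32 30 36 31 40]
40 [27 35 32 31 36 32 27 44 58 67 63 63 56 64 66 63 67 66] [43 41 41 45 41 43 43 42 39 38 33 35 28 33 36 33 32 35]
46 [33 32 35 37 36 34 32 35 50 61 64 64 63 64 65 66 67 65] [45 45 39 41 43 40 41 43 39 41 34 33 37 31 40 33 29 33]
50 [33 34 35 34 31 32 32 30 42 58 65 63 66 66 69 69 69 65] [39 45 37 40 42 42 43 44 40 37 35 31 31 33 33 37 34 37]
unit edge? 200
unit edge? 350
seal 192 52 [104.9, -37.7]
seal 367 52 [104.9, 39.3]
seal 192 34 [111.9, -37.0]
seal 367 34 [111.9, 38.7]
fl 200 160 398 [55.5, -36.4] [55.4, 37.6]
fl 205 159 398 [53.8, -37.0] [53.8, 37.8]
fl 210 160 398 [52.1, -36.9] [52.1, 38.1]
fl 215 160 397 [50.5, -37.1] [50.4, 38.0]
175 [ 57  57  93 159 155 155 184 231 236 255 255 255 255 255 255 255  45  55]
280 [156 153 158 156 157 155 191 232 240 239 240 237 237 237 237 218 240 238]
385 [ 61  55  52 158 157 157 194 231 241 241 239 240 240 237 237 216  52  57]
```

Emit:
move_arm:
  deltas:
    - [[0,0,0.03,0,1],[0,0,0.06,0,1],[0,0,0.0728,0,1],[0,0,0.0728,0,1],[0.02,0,0.0728,0,1],[0.035,0,0.0728,0,1],[0.0425,0,0.0728,0,1],[0.0425,0,0.0728,0,1],[0.0425,0,0.0728,0,1]]

```text
clock: 5.4
position: [0.5956, 0.0849, 0.0747]
ee_rot: [0.001, 0.648, 0.761, 0.0]
contact_force: [0.8, -0.7, -3.4]
width: 0.0495
gripper_force: 63.4
```

```bash
python3 - <<'E'
from h import *
T=wpose(); print(np.round(T,4)); np.save('T3.npy',T); w=save('wrist','w3.png'); s=save('scene','s3.png'); d=save('side','d3.png')
w=w[:,:,::-1];s=s[:,:,::-1];d=d[:,:,::-1]
u,v=map(int,proj('scene',(.585,.15,.1))); print(u,v)
a=cv2.resize(w[0:300],(400,214)); b=cv2.resize(s[v-60:v+60,u-75:u+75],(400,320),interpolation=2)
u,v=map(int,proj('side',(.585,.12,.1))); print(u,v)
v=max(v,60);u=max(u,75);c=cv2.resize(d[v-60:v+60,u-75:u+75],(400,320),interpolation=2)
cv2.imwrite('pics/c3.png',np.vstack([np.hstack([a,a*0]),np.hstack([b,c])]))
s=manip.get_state();print(s['width'],s['gripper_force'],s['contact_force'],s['clock'])
E
```

```text
[[-1.593e-01  9.872e-01  1.000e-03  5.956e-01]
 [ 9.872e-01  1.593e-01 -5.000e-04  8.490e-02]
 [-6.000e-04  9.000e-04 -1.000e+00  7.470e-02]
 [ 0.000e+00  0.000e+00  0.000e+00  1.000e+00]]
395 246
174 230
0.049444945486843785 63.40601563453674 [ 0.26286779 -0.54397697 -3.05072303] 5.55
```

View pics/c3.png

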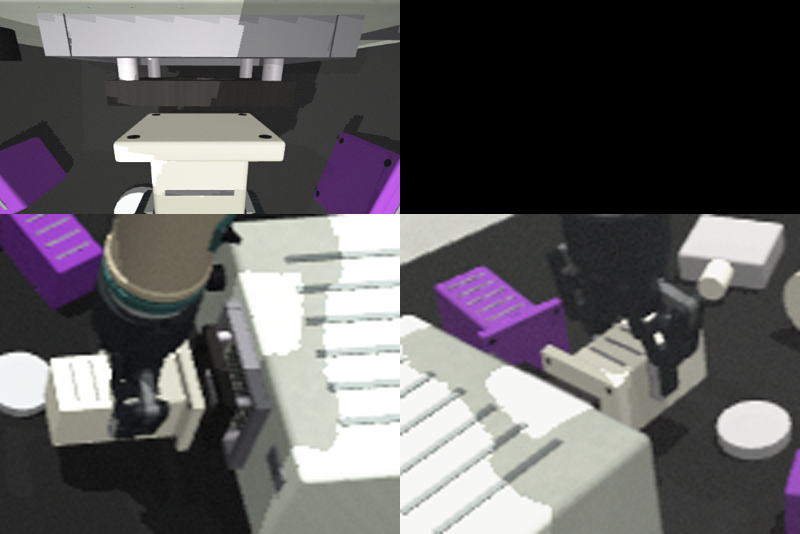

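The crop shows the flange facing the seal (wrist inset rows 80–105) with a small gap. In the scene view the flange and seal tops look level. Next I'll measure the residuals.

```bash
python3 - <<'E'
from h import *
T=np.load('T3.npy'); Li=np.linalg.inv(T)
im=cv2.cvtColor(cv2.imread('pics/w3.png'),cv2.COLOR_BGR2GRAY).astype(float)
loc=lambda u,v,z:np.round((Li@np.append(wonz(T,u,v,z),1))[:2]*1000,1).tolist()
def g(p): return np.abs(np.diff(cv2.GaussianBlur(p.reshape(1,-1),(5,1),0)[0]))
for r in(118,126,134,142):
    p=im[r-2:r+3].mean(0); l=130+g(p[130:180]).argmax(); q=380+g(p[380:440]).argmax(); print('seal',r,l,q,loc(l,r,.12),loc(q,r,.12),p[l-3:l+4].round(),p[q-3:q+4].round())
for c in(170,230,280,330,380):
    p=im[130:160,c-3:c+4].mean(1); k=130+g(p).argmax(); print('front',c,k,loc(c,k,.12))
for r in(200,208,216):
    b=np.where(im[r,130:430]>120)[0]; print('fl',r,loc(130+b[0],r,.12),loc(130+b[-1],r,.12))
E
```

```text
seal 118 146 414 [79.9, -37.6] [79.9, 39.5] [59. 60. 58. 61. 64. 66. 64.] [42. 45. 42. 42. 39. 39. 37.]
seal 126 147 412 [77.7, -37.7] [77.7, 39.2] [59. 59. 59. 61. 63. 66. 64.] [42. 43. 43. 43. 40. 40. 38.]
seal 134 154 412 [75.4, -35.9] [75.4, 39.5] [57. 56. 56. 57. 63. 61. 61.] [43. 44. 43. 41. 40. 39. 39.]
seal 142 164 436 [73.1, -33.3] [73.1, 47.0] [42. 42. 43. 54. 64. 65. 67.] [40. 42. 44. 46. 57. 60. 61.]
front 170 144 [72.6, -31.6]
front 230 157 [68.7, -14.1]
front 280 157 [68.7, 0.9]
front 330 157 [68.7, 15.9]
front 380 148 [71.3, 30.6]
fl 200 [55.1, -36.8] [55.1, 38.1]
fl 208 [52.5, -37.5] [52.4, 38.4]
fl 216 [49.8, -37.5] [49.7, 38.4]
```

Emit:
move_arm:
  deltas:
    - [[0.006,0,0.001,0,1],[0.012,0,0.001,0,1],[0.017,0,0.001,0,1],[0.02,0,0.001,0,1],[0.022,0,0.001,0,1],[0.024,0,0.001,0,1],[0.024,0,0.001,0,1],[0.024,0,0.001,0,1]]

```text
clock: 6.35
position: [0.5924, 0.1027, 0.0734]
ee_rot: [0.0, 0.649, 0.761, -0.0]
contact_force: [0.4, -4.7, -3.0]
width: 0.0494
gripper_force: 63.4
```

Emit:
move_arm:
  deltas:
    - [[0.002,0,0,0,1],[0.004,0,0,0,1],[0.0055,0,0,0,1],[0.0055,0,0,0,1],[0.0055,0,0,0,1],[0.0055,0,0,0,1]]

```text
clock: 6.95
position: [0.5919, 0.1056, 0.0735]
ee_rot: [0.001, 0.649, 0.761, -0.001]
contact_force: [0.7, -7.8, -2.5]
width: 0.0491
gripper_force: 63.5
```

Emit:
move_arm:
  deltas:
    - [[0.002,0,0,0,1],[0.004,0,0,0,1],[0.006,0,0,0,1],[0.007,0,0,0,1],[0.007,0,0,0,1],[0.007,0,0,0,1],[0.007,0,0,0,1],[0.007,0,0,0,1],[0.007,0,0,0,1],[0.007,0,0,0,1],[0.007,0,0,0,1]]

```text
clock: 8.05
position: [0.5913, 0.1092, 0.0736]
ee_rot: [0.002, 0.649, 0.761, -0.002]
contact_force: [-0.0, -14.3, -2.0]
width: 0.0493
gripper_force: 63.6
```

```bash
python3 - <<'E'
from h import *
T=wpose(); print(np.round(T,4)); np.save('T4.npy',T)
x=T[:3,0]; F=[]
for i in range(4):
    w=save('wrist','w4.png'); F.append(-np.array(manip.get_state()['contact_force'])@x)
d=save('side','d4.png'); s=save('scene','s4.png')
print(np.round(F,2), x@(T[:3,3]-np.load('T3.npy')[:3,3]))
w=cv2.imread('pics/w4.png'); s=s[:,:,::-1]; d=d[:,:,::-1]
cv2.imwrite('pics/c4.png',np.hstack([cv2.resize(w[0:300],(400,300)),cv2.resize(s[186:306,320:480],(400,300),interpolation=2)]))
E
```

```text
[[-1.582e-01  9.874e-01  6.000e-04  5.913e-01]
 [ 9.874e-01  1.582e-01 -6.400e-03  1.092e-01]
 [-6.400e-03 -4.000e-04 -1.000e+00  7.360e-02]
 [ 0.000e+00  0.000e+00  0.000e+00  1.000e+00]]
[15.55 13.5  14.98 15.29] 0.024754694268828228
```

View pics/c4.png

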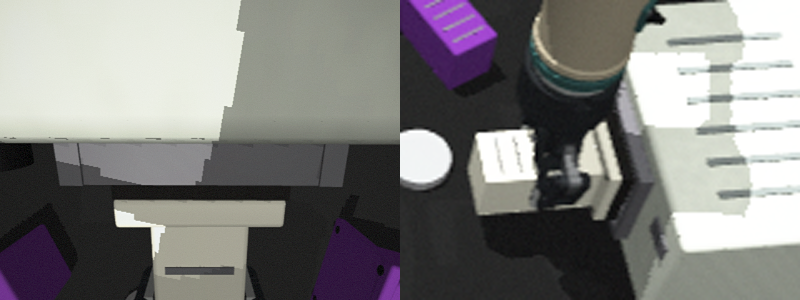

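Flange and seal meet with matching edges: flange (115–285, 200–225) in the left crop. The force is a bit high at about 15 N, so I'll ease off by around 1.5 mm.

Emit:
move_arm:
  deltas:
    - [[-0.001,0,0,0,1],[-0.0025,0,0,0,1],[-0.0025,0,0,0,1],[-0.0025,0,0,0,1],[-0.0025,0,0,0,1],[-0.0025,0,0,0,1],[-0.0025,0,0,0,1],[-0.0025,0,0,0,1]]

```text
clock: 9.15
position: [0.5915, 0.1079, 0.0735]
ee_rot: [0.002, 0.649, 0.761, -0.002]
contact_force: [1.2, -12.7, -1.5]
width: 0.0493
gripper_force: 63.6
```

```bash
cat > f.py <<'E'
from h import *
T=wpose(); x=T[:3,0]; F=[]
for i in range(10):
    manip.get_image('wrist'); F.append(-np.array(manip.get_state()['contact_force'])@x)
print(np.round(F,1),np.mean(F),x@(T[:3,3]-np.load('T3.npy')[:3,3]),T[2])
w=save('wrist','w5.png'); T=wpose(); Li=np.linalg.inv(T); im=cv2.cvtColor(w,cv2.COLOR_RGB2GRAY)
loc=lambda u,v,z:np.round((Li@np.append(wonz(T,u,v,z),1))[:2]*1000,1).tolist()
for r in range(286,312,6):
    b=np.where(im[r,100:460]>110)[0]; print('fl',r,100+b[0],100+b[-1],loc(100+b[0],r,.12),loc(100+b[-1],r,.12))
for c in(180,280,380): print(c,im[250:320:3,c],loc(c,280,.12))
for r in(266,272): print(r,im[r,140:180:2],im[r,380:430:2],loc(160,r,.12),loc(400,r,.12))
E
python3 f.py
```

```text
[11.4 12.9 13.  12.5 12.4 11.9 12.7 12.4 12.4 13.1] 12.479665678034758 0.023427754056343914 [-5.24479400e-03 -3.84924816e-04 -9.99986172e-01  7.35279203e-02]
fl 286 217 342 [24.4, -20.8] [24.4, 22.3]
fl 292 217 341 [22.0, -20.9] [22.0, 22.1]
fl 298 218 352 [19.5, -20.8] [19.5, 26.1]
fl 304 174 340 [17.0, -36.4] [17.0, 22.1]
fl 310 168 340 [14.4, -38.9] [14.4, 22.2]
180 [ 32  38  36  28  34  29  37  32  31  33  32  34  31  34  16  73  69 151
  29  12  21  25  14  21] [26.8, -33.2]
280 [164 163 165 164 163 165  73  75  92 141 140 141 141 143 141 142 141 145
  63  63 110 140 143 140] [26.8, 0.9]
380 [28 33 29 32 37 34 33 35 30 29 32 34 31 28 37 30 30 33 27  8 15 19 15 10] [26.8, 35.1]
266 [34 36 33 29 33 35 35 33 34 29 33 24 28 30 33 34 30 31 34 36] [36 35 36 35 29 28 33 31 27 31 30 33 29 29 25 28 33 38 35 35 33 32 30 36
 31] [32.3, -39.3] [32.3, 41.2]
272 [29 31 33 36 32 32 36 31 34 29 28 39 34 33 35 32 24 34 32 31] [28 36 32 33 31 34 32 32 28 32 31 35 33 37 36 26 32 33 30 29 32 31 29 30
 27] [30.0, -39.7] [29.9, 41.5]
```

```bash
python3 -c "
from rig import manip
print(manip.sign_off())"
```

```text
the job is handed in; nothing more can be done
None
```

I handed the job in with the square-flanged module gripped at about 63 N, level and its underside about 50 mm above the table, pushing the seal at about 12 N (seal roughly 8 mm in); flange and seal edges matched to about 0.5 mm sideways just before contact, and the judge's verdict was not shown.

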